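# Test a silver bar with a cordless contact probe

## Task

Check the larger of the two cast silver bars on the metal tester: lay it flat on the bare test plate, right down between the six locating pins with its bright filed spot facing up, and let it go. Then take the cordless probe out of its leaning stand and hold it upright with its sprung tip on the filed spot, pressing gently so that the tip is pushed part of the way in but not to its stop. Finish while holding the probe there, without putting it down or letting go, and leave the other things on the counter where they are.

Things in the scene. Friction and masses are not known exactly. Their poses are not given: they have to be found in the camera images.
- large_bar: The larger cast silver-grey bar, 52 mm long (its x axis) x 31 mm wide (y) x 16 mm high (z), about 0.25 kg; the lowest 3 mm are set in 1 mm all round. It lies flat on the felt pad at any yaw. Origin: centre of the underside, z up.
- spot (a point): Centre of the bright round filed spot, 12 mm across, on the top face of the larger bar: 13 mm along x and 4 mm along y from the bar's middle, 16 mm above its underside. It moves with the bar.
- small_bar: The smaller cast bar, 40 x 23 x 10 mm, also with a filed spot, on the same pad; it is not to be tested and stays where it is. Origin: centre of the underside.
- pad: Fixed grey felt pad, 140 mm (x) x 170 mm (y) x 3 mm thick, on the counter; both bars lie on it. Origin: centre of the underside.
- tester: Fixed tester housing, 180 mm (x, front to back) x 112 mm (y); on its front part a bare metal test plate (100 x 94 mm, top 32 mm above the counter), behind it a sloped console up to 60 mm high, from 25 mm behind the origin to the back edge. Origin: centre of the underside; x points to the console.
- plate_centre (a point): Middle of the six pins on the plate's top face, 32 mm above the counter; axes as the tester's. Pins 5 mm thick stand 6 mm above the plate: two on each long side (x = +-18, y = +-20 mm), one at each end (x = +-30, y = 0). The bar lies with its length along the tester's x, either way round, with 2 mm of play on every side.
- probe: Cordless probe, black, 0.09 kg, leaning in its stand. Origin: on its axis at the underside of its 25 mm wide, 6 mm thick steel collar; z runs up the axis. Flat-sided grip 24 mm (x) x 20 mm (y) from z = 6 to 84 mm (its top): grasp across the 20 mm. Below the collar a round nose, 15 mm thick, to z = -40 mm; the sprung tip ends at z = -50 mm.
- tip (a point): The rounded end of the probe's sprung contact tip, 5 mm thick; its z axis is the probe's axis, up towards the grip.
- plunger (a joint): How far the sprung tip is pushed into the nose: 0 free, 0.008 m at its stop. The spring gives 1 N at the first movement and 5 N at the stop (0.5 N per mm).
- stand: Fixed probe stand: steel base 96 x 64 x 12 mm with an open tube socket (inside 18 mm, 38 mm deep). The socket leans 0.35 rad from the vertical, upper end towards the stand's -x (the robot's side); the probe is drawn out upwards along its own axis and is clear after about 50 mm. Origin: under the base, 4 mm in front of its middle; z up.
- stand_mouth (a point): Centre of the socket's mouth, 66 mm above the counter and 14 mm to -x of the stand's origin; the probe's collar rests here at the start.
- price_plate: Clear blank price plate in a wooden foot, 122 mm wide, 151 mm high, standing behind the pad. Stays where it is. Origin: centre of the underside.
- scale: Black pocket scale, 118 x 68 x 18 mm, behind the pad on the right. Stays where it is. Origin: centre of the underside.
- bell: Desk bell, 66 mm wide and 50 mm high, behind the pad, beside the price plate. Stays where it is. Origin: centre of the underside.
- roll: Roll of price stickers lying flat, 62 mm wide, 26 mm high, far to the left of the stand. Stays where it is. Origin: centre of the underside.
- marker: Black marker pen, 136 mm long and 11 mm thick, lying on the counter to the left of the stand. Stays where it is. Origin: its middle, on the counter.
Things that resemble listed ones, but are neither listed nor needed, are in the scene too. Leave any green look-alike of the large_bar alone.

How it is judged:
By the outcome, as a careful person would: the job done as asked, in the order asked, and still so for the second after the job is handed in, while the arm keeps its last pose, push and grip.
It also fails if it takes over 58 s, if anything falls off the work surface, if the arm or the gripper's body presses on something with over 40 N, if the wrist force passes 120 N, or if a joint passes its speed limit or range.

## Robot

A 6-joint arm with a two-finger parallel gripper is mounted at the origin on a cart in front of the work surface, level with it; the furniture and walls round the work are solid. World frame = base frame: x ahead of the robot, y to its left, z up, the work surface at z = 0. Lengths are in m, angles in rad, forces in N, time in s.
With the tool pointing down it reaches from about 0.3 to 0.775 m from the base axis. Payload 14.6 kg.
Tool frame: the origin (TCP) lies on the centre line of the jaws, within the pads' length; the fingertips stand 19 mm ahead of it and the grasp point (between the pads) is the TCP; z points along the fingers, y is the line along which they close (so a half turn about z gives the same grasp; the last joint's range is limited). The gripper opens to 94 mm and grips with 3 to 60 N. Pads are 16 mm wide; open, the fingers measure 119 mm over their backs; the gripper's body (75 mm by 177 mm) begins 78 mm behind the grasp point.
Start: joints at [-1.353, 0.3, 1.521, -0, 1.321, -0.067], TCP at [0.155, -0.528, 0.224] pointing down, gripper open.
Joint ranges: [-3.03, 3.03], [-0.79, 2.21], [0.23, 2.52], [-1.04, 4.18], [0, 3.07], [-2.55, 2.55]. Speed limits (rad/s): [2.22, 2.22, 2.57, 3.14, 3.14, 3.14].

## Interface

Orientations are given as a rotation vector (axis times angle).
In Python, from rig import ctrl gives the robot as it stands. The module is installed in compiled form; this text tells all that it offers. Calls block until the motion is done:
- ctrl.move_pose(position, orientation): joint-space move of the TCP to a pose.
- ctrl.move_l(position, attitude=None, feed=0.15, until_force=None): straight line of the TCP; attitude=None keeps the orientation; feed is the mean speed in m/s. With until_force (N) it stops when the force on the tool has changed by that much, and returns True; else False.
- ctrl.set_joints(angles): joint-space move.
- ctrl.move_gripper(opening, grasp_force=None): opening from 0.0 (shut) to 1.0 (fully open); grasp_force is the grip in N (None keeps the last); returns when the fingers have stopped.
- ctrl.pause(seconds).
- ctrl.solve_ik(position, orientation): joint angles nearest the present ones, or None.
- ctrl.state(): the state.
- ctrl.camera(name): name is "scene" or "top" or "wrist"; returns (picture, depth): 384x512x3 uint8, red, green, blue; 384x512 float32, m along the optical axis (not along the pixel's ray), 0 where there is no reading.
- ctrl.get_calibration(name): a dict with "fx", "fy", "cx", "cy" (pixels), "k1" (the pictures are not rectified: a ray, as slopes to the right and down, at radius r is drawn at 1 + k1 r^2 times it, then the intrinsics apply), "view" (4x4, takes a point from world to camera coordinates). Camera axes: x right, y down, z forward; pixel columns grow to the right and rows downward; lengths in m; the calibration is good to about 2 mm. A picture is of the moment at which its call begins: read the wrist's pose just before it. get_calibration takes no time and is no camera call; for the wrist camera it gives the pose at the moment of the call.
A pose or a line that the arm cannot do raises ctrl.PlanningError and nothing moves.
- ctrl.sign_off(): hands the job in; it is judged then, once.
The state is a dict: "t": time; "joint_pos": joint angles; "dq": joint speeds; "joint_efforts": joint torques, N m; "tcp_pos": TCP position; "tcp_rot": TCP orientation; "contact_force": force on the tool from outside, world axes, zero at the start; "ft_torque": the same for the moment, N m; "gripper_width": opening from 0.0 (shut) to 1.0 (fully open); "gripper_force": force on a finger pad.
Only numpy, scipy, OpenCV 4.12 (cv2) and the standard library are available. Lean on these libraries where they do the work, as an engineer would, in place of code of your own. Each camera call takes 0.05 s, during which the arm holds its last target. There are 200 camera calls.

## Working session

There is one attempt and no reset: what is moved stays moved. The work goes in short steps, each a Python script; the robot and the scene stay as the last script left them, time stands still between calls to the robot, and variables do not carry over. Pictures are saved under pics/ and viewed, at most 10 in all, crops included, and the job is handed in when it is done.

```bash
mkdir -p pics; ls; cat > h.py <<'E'
import numpy as np, cv2
from rig import ctrl
from scipy.spatial.transform import Rotation as R
def snap(name,f):
    c=ctrl.get_calibration(name); im,d=ctrl.camera(name)
    cv2.imwrite(f'pics/{f}.png',cv2.cvtColor(im,cv2.COLOR_RGB2BGR)); np.savez(f'pics/{f}.npz',im=im,d=d,**c)
    return im,d,c
def load(f): 
    z=np.load(f'pics/{f}.npz'); return z['im'],z['d'],z
def rays(c,uv):
    uv=np.asarray(uv,float).reshape(-1,1,2); K=np.array([[c['fx'],0,c['cx']],[0,c['fy'],c['cy']],[0,0,1.]])
    n=cv2.undistortPoints(uv,K,np.array([float(c['k1']),0,0,0]))[:,0]
    V=np.asarray(c['view']); Rm=V[:3,:3]; o=-Rm.T@V[:3,3]
    return o,np.c_[n,np.ones(len(n))]@Rm   # ray dir with camera z=1
def onplane(c,uv,z):
    o,d=rays(c,uv); return o+d*((z-o[2])/d[:,2])[:,None]
def bydepth(c,uv,d):
    o,r=rays(c,uv); uv=np.asarray(uv).reshape(-1,2).astype(int)
    return o+r*d[uv[:,1],uv[:,0]][:,None]
def project(c,p):
    V=np.asarray(c['view']); q=np.atleast_2d(p)@V[:3,:3].T+V[:3,3]; n=q[:,:2]/q[:,2:]
    n=n*(1+float(c['k1'])*(n**2).sum(1,keepdims=True)); return n*[c['fx'],c['fy']]+[c['cx'],c['cy']]
E
python3 - <<'E'
from h import *
a=snap('scene','s0');b=snap('top','t0')
for n,x in(('s',a),('t',b)):
    c=x[2];V=c['view'];print(n,c['fx'],c['k1'],-V[:3,:3].T@V[:3,3],V[2,:3])
print(ctrl.state())
cv2.imwrite('pics/both.png',cv2.resize(np.vstack([cv2.imread('pics/s0.png'),cv2.imread('pics/t0.png')]),(400,600)))
E
```

```text
pics
s 411.69614763686053 -0.030668120508877714 [-0.08795083  0.44414608  1.05722321] [ 0.48294815 -0.41763459 -0.76963786]
t 386.94138274304316 0.024762965673696395 [ 0.39607135 -0.08671889  1.24490705] [ 0.08787814 -0.01860895 -0.9959574 ]
{'t': 0.1, 'joint_pos': array([-1.35259309e+00,  3.00378541e-01,  1.52152952e+00,  4.23524328e-06,
        1.32072274e+00, -6.65984741e-02]), 'dq': array([ 0.00024239, -0.0021101 , -0.00159994,  0.00049145, -0.00021474,
       -0.00013048]), 'joint_efforts': array([ 1.83125398e-03, -5.32637000e+01, -3.53281510e+01,  7.09882937e-02,
        2.34444276e-02, -4.46721367e-05]), 'tcp_pos': array([ 0.15448181, -0.52762336,  0.22395891]), 'tcp_rot': array([-3.10876906e+00, -4.45706484e-01,  1.17029089e-04]), 'contact_force': array([-0.66934169, -0.93974655,  0.31872869]), 'ft_torque': array([-0.0263609 , -0.01880007, -0.00874012]), 'gripper_force': 0.0, 'gripper_width': 1.0018636416072406}
```

View pics/t0.png

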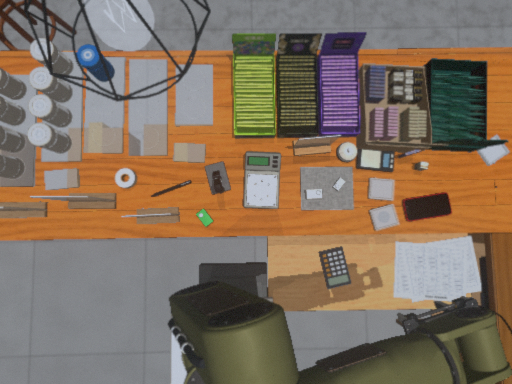

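View pics/s0.png

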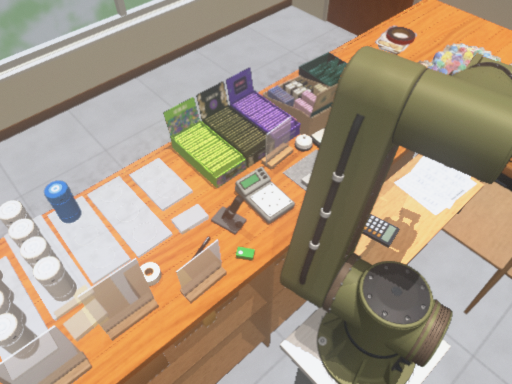

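The top view shows the pad at about (327,188) with the bars at (314,194) and (339,184). The tester is at (262,180), the stand with the probe at (217,177), and the green look-alike at (205,217). In the scene view the arm hides the pad.

```bash
python3 - <<'E'
from h import *
im,d,c=load('t0')
b=cv2.imread('pics/t0.png')[135:235,190:365]
cv2.imwrite('pics/crop.png',cv2.resize(b,None,fx=4.5,fy=4.5,interpolation=cv2.INTER_CUBIC))
for n,uv,z in(('pad',(327,188),.003),('bar1',(314,194),.019),('bar2',(339,184),.013),('plate',(262,190),.032),('stand',(217,177),.012),('green',(205,217),.01)):
    print(n,onplane(c,[uv],z)[0].round(3),bydepth(c,[uv],d)[0].round(3))
E
```

```text
pad [ 0.494 -0.341  0.003] [ 0.494 -0.341  0.003]
bar1 [ 0.475 -0.295  0.019] [ 0.475 -0.296  0.016]
bar2 [ 0.506 -0.378  0.013] [ 0.506 -0.377  0.014]
plate [ 0.489 -0.13   0.032] [ 0.489 -0.13   0.029]
stand [0.534 0.013 0.012] [0.528 0.008 0.067]
green [0.407 0.052 0.01 ] [0.407 0.051 0.014]
```

View pics/crop.png

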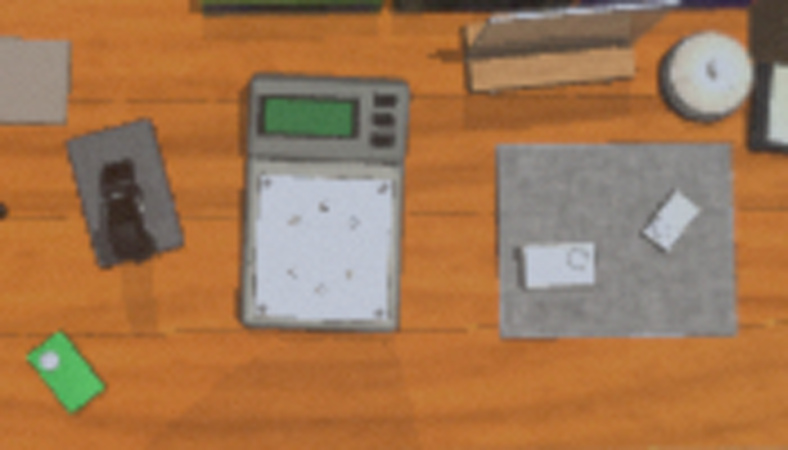

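The crop shows the large bar at crop (558,265), lying crosswise with its spot at (577,258). The small bar is at (670,220). The six pins are around (322,248), and the probe leans down-image towards the robot. Next I'll use wrist views.

```bash
cat >> h.py <<'E'
def down(psi):  # tool down; tool y axis (closing) along world angle psi
    y=np.array([np.cos(psi),np.sin(psi),0]); z=np.array([0,0,-1.]); return R.from_matrix(np.c_[np.cross(y,z),y,z]).as_rotvec()
E
python3 - <<'E'
from h import *
s=ctrl.state(); c=ctrl.get_calibration('wrist'); V=c['view']; Rt=R.from_rotvec(s['tcp_rot'])
print('cam in tcp',Rt.inv().apply(-V[:3,:3].T@V[:3,3]-s['tcp_pos']),(V[:3,:3]@Rt.as_matrix()).round(2),c['fx'],c['k1'])
# closing dir of start pose
print(Rt.as_matrix()[:,1], s['joint_pos'][0]-s['joint_pos'][5])
for p in((.475,-.296,.25),(.49,-.13,.25),(.53,0.01,.25)):
  for psi in(0,np.pi/2,-np.pi/2,np.pi):
    q=ctrl.solve_ik(np.array(p),down(psi)); print(p,round(psi,2),None if q is None else np.round(q,2))
E
```

```text
cam in tcp [ 0.08093243 -0.00037243 -0.16092736] [[ 0.    1.    0.  ]
 [-0.96  0.   -0.28]
 [-0.28 -0.    0.96]] 331.6403075274399 -0.03982189124068328
[ 0.28096604 -0.95971715 -0.00103557] -1.2859946125515191
(0.475, -0.296, 0.25) 0 [-0.62  0.3   1.46 -0.    1.38 -0.62]
(0.475, -0.296, 0.25) 1.57 [-0.62  0.3   1.46  0.    1.38 -2.19]
(0.475, -0.296, 0.25) -1.57 [-0.62  0.3   1.46 -0.    1.38  0.95]
(0.475, -0.296, 0.25) 3.14 [-0.62  0.3   1.46  0.    1.38  2.52]
(0.49, -0.13, 0.25) 0 [-0.33  0.18  1.6  -0.    1.35 -0.33]
(0.49, -0.13, 0.25) 1.57 [-0.33  0.18  1.6   0.    1.35 -1.9 ]
(0.49, -0.13, 0.25) -1.57 [-0.33  0.18  1.6  -0.    1.35  1.24]
(0.49, -0.13, 0.25) 3.14 None
(0.53, 0.01, 0.25) 0 [-0.05  0.24  1.54 -0.    1.36 -0.05]
(0.53, 0.01, 0.25) 1.57 [-0.05  0.24  1.54  0.    1.36 -1.62]
(0.53, 0.01, 0.25) -1.57 [-0.05  0.24  1.54 -0.    1.36  1.52]
(0.53, 0.01, 0.25) 3.14 None
```

```bash
python3 - <<'E'
from h import *
ctrl.move_pose(np.array([.52,0.0,.30]),down(-np.pi/2)); ctrl.pause(.2); snap('wrist','w_stand')
ctrl.move_pose(np.array([.489,-.13,.17]),down(-np.pi/2)); ctrl.pause(.2); snap('wrist','w_tester')
ctrl.move_pose(np.array([.475,-.296,.14]),down(0)); ctrl.pause(.2); snap('wrist','w_bar')
snap('scene','s1')
print(ctrl.state()['t'])
I=[cv2.imread(f'pics/{f}.png') for f in('w_stand','w_tester','w_bar','s1')]
cv2.imwrite('pics/q.png',cv2.resize(np.vstack([np.hstack(I[:2]),np.hstack(I[2:])]),(800,600),interpolation=cv2.INTER_AREA))
E
```

```text
5.6167
```

View pics/q.png

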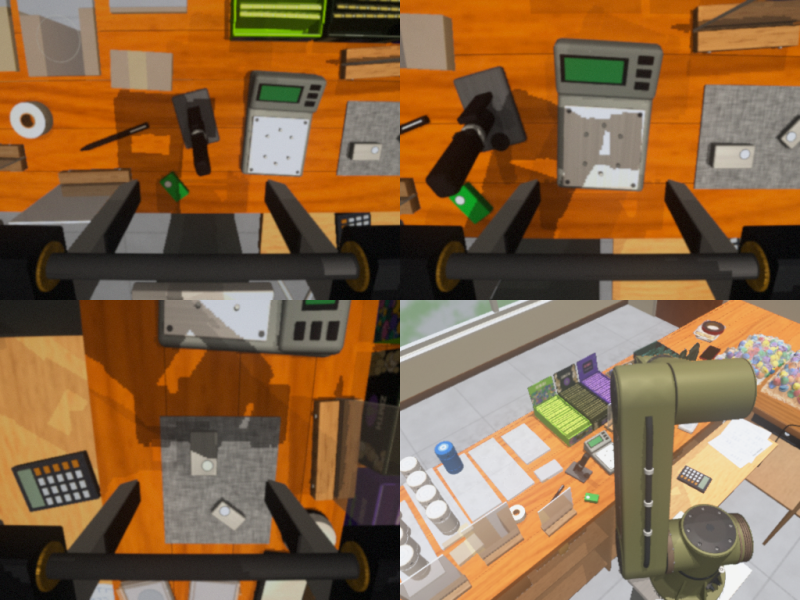

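The mosaic shows: top left, the stand and leaning probe at (195,120); top right, the plate with six pins at (603,147); bottom left, the large bar half in shadow at (204,453) with its spot at (207,465). All are unobstructed, so I'll measure them by depth and colour.

```bash
cat >> h.py <<'E'
def cloud(f):
    im,d,c=load(f); v,u=np.mgrid[:384,:512]; uv=np.c_[u.ravel(),v.ravel()]
    return im,c,bydepth(c,uv,d).reshape(384,512,3)
def rect(P):
    (c,s,a)=cv2.minAreaRect(np.float32(P[:,:2]*1000)); return np.round(c,1),np.round(s,1),round(a,1)
def comps(m,lo=4):
    n,l,s,_=cv2.connectedComponentsWithStats(m.astype(np.uint8)); return [l==i for i in range(1,n) if s[i,4]>=lo]
E
python3 - <<'E'
from h import *
im,c,P=cloud('w_bar'); X,Y,Z=np.moveaxis(P,2,0)
m=(Z>.009)&(Z<.03)&(X>.42)&(X<.56)&(Y<-.25)&(Y>-.43)
for k in comps(m,60): print('bar',k.sum(),np.median(Z[k]).round(4),rect(P[k]), P[k].mean(0).round(4), 'uv',np.argwhere(k).mean(0)[::-1].round(1))
pad=(Z<.008)&(Z>-.005)&(im.max(2).astype(int)-im.min(2)<40)&(X>.40)&(X<.6)&(Y<-.24)&(Y>-.44)
print('padz',np.median(Z[pad]),rect(P[pad]))
im,c,P=cloud('w_tester'); X,Y,Z=np.moveaxis(P,2,0)
reg=(abs(X-.49)<.06)&(abs(Y+.13)<.05)
print('plate z',np.median(Z[reg]))
for k in comps(reg&(Z>np.median(Z[reg])+.003),3): print('pin',k.sum(),P[k].mean(0).round(4),np.argwhere(k).mean(0)[::-1].round(1))
im,c,P=cloud('w_stand'); X,Y,Z=np.moveaxis(P,2,0)
reg=(abs(X-.52)<.1)&(abs(Y-.01)<.07)
b=reg&(Z>.007)&(Z<.017); 
for k in comps(b,80): print('base',k.sum(),np.median(Z[k]),rect(P[k]))
p=reg&(Z>.075)
for k in comps(p,80):
    Q=P[k]; q=Q-Q.mean(0); w,_,vt=np.linalg.svd(q,full_matrices=False); print('probe',k.sum(),Q.mean(0),vt[0],Q[:,2].min(),Q[:,2].max())
E
```

```text
bar 2013 0.0196 (array([ 475.6, -296.3]), array([30.9, 52. ]), 0.3) [ 0.4757 -0.2949  0.0194] uv [260.  195.4]
bar 897 0.0136 (array([ 506.3, -378.4]), array([23.3, 40.3]), 50.8) [ 0.5064 -0.3772  0.0134] uv [291.4 275.3]
padz 0.0036857954233764367 (array([ 503.9, -347.8]), array([157.4, 184.9]), 0.3)
plate z 0.25883948492796877
pin 18621 [ 0.5154 -0.1314  0.2673] [270.1 343.2]
pin 3 [ 0.5223 -0.0802  0.2741] [ 31. 337.]
pin 3 [ 0.5156 -0.1795  0.2752] [491.7 366.3]
base 2323 0.012499674449377551 (array([533.1,  11.6]), array([96.4, 64. ]), 14.4)
base 127 0.0158151593862898 (array([428. ,  60.6]), array([31. , 15.4]), 89.8)
probe 1076 [0.50410857 0.00315109 0.12465247] [-0.20198108 -0.07661046  0.97638849] 0.0750252516361376 0.46086210768918184
probe 38041 [0.54096378 0.00156118 0.38068844] [-0.01346971 -0.9996112  -0.02441324] 0.28109094689184344 0.46086210768918184
```

```bash
python3 - <<'E'
from h import *
im,c,P=cloud('w_tester'); X,Y,Z=np.moveaxis(P,2,0)
reg=(abs(X-.489)<.045)&(abs(Y+.13)<.042)&(Z<.06)
z0=np.median(Z[reg]); print('plate z',z0)
pins=[]
for k in comps(reg&(Z>z0+.003),3): pins.append(P[k][:,:2].mean(0)); print('pin',k.sum(),P[k].mean(0).round(4),P[k][:,2].max().round(4),np.argwhere(k).mean(0)[::-1].round(1))
pins=np.array(pins); print('mean',pins.mean(0))
h=(abs(X-.52)<.13)&(abs(Y+.13)<.08)&(Z>.015)&(Z<.08)
print('housing',rect(P[h]))
im,c,P=cloud('w_stand'); X,Y,Z=np.moveaxis(P,2,0)
reg=(abs(X-.52)<.1)&(abs(Y-.01)<.07)&(Z<.2)
h=(abs(X-.5)<.16)&(abs(Y+.13)<.08)&(Z>.02)&(Z<.08)&(Y<-.06)
print('housing2',rect(P[h]))
p=reg&(Z>.078)
for k in comps(p,80):
    Q=P[k]; q=Q-Q.mean(0); w,_,vt=np.linalg.svd(q,full_matrices=False); print('probe',k.sum(),Q.mean(0),vt[0],Q[:,2].min(),Q[:,2].max())
    # slices in height
    for a in np.arange(.08,.16,.01):
        s=Q[(Q[:,2]>a)&(Q[:,2]<a+.01)]
        if len(s)>5: print(round(a,3),len(s),rect(s),s[:,1].min().round(4),s[:,1].max().round(4))
E
```

```text
plate z 0.032729619913837354
pin 23 [ 0.5198 -0.1301  0.0385] 0.04 [260.2 160. ]
pin 27 [ 0.5091 -0.1096  0.0383] 0.0397 [237.4 171.7]
pin 25 [ 0.5068 -0.1494  0.0384] 0.04 [281.4 174.2]
pin 25 [ 0.4733 -0.1077  0.0382] 0.0404 [236.  209.4]
pin 25 [ 0.4709 -0.1472  0.0381] 0.0402 [278.3 211.8]
pin 24 [ 0.4604 -0.1266  0.0383] 0.0402 [256.3 222.4]
mean [ 0.49004956 -0.12842204]
housing (array([ 521.9, -130.4]), array([112.1, 176.4]), 86.7)
housing2 (array([ 522.7, -130. ]), array([112.3, 180.5]), 86.7)
probe 1049 [0.50340719 0.00302667 0.12480622] [-0.44589423 -0.10549491  0.8888471 ] 0.07834855468173024 0.14950054782473476
0.08 88 (array([512.6,   6.3]), array([21.3, 20.3]), 14.5) -0.006 0.0184
0.09 100 (array([509.3,   5.4]), array([22.4, 20. ]), 14.3) -0.007 0.0169
0.1 95 (array([511.6,   1.8]), array([23.9, 12.4]), 67.6) -0.0069 0.0143
0.11 109 (array([505.7,   1.1]), array([26.6, 16.4]), 71.4) -0.0089 0.014
0.12 111 (array([502.7,  -0.8]), array([27. , 13.4]), 62.4) -0.0097 0.0126
0.13 126 (array([497.8,  -1.9]), array([28.4, 16.8]), 61.7) -0.0105 0.0123
0.14 414 (array([490.6,   0.5]), array([24.8, 20. ]), 15.4) -0.0104 0.011
```

```bash
python3 - <<'E'
from h import *
g=np.array([.4756,-.2963,.0245]); psi=np.radians(.3)
ctrl.move_gripper(.7)
ctrl.move_pose(g+[0,0,.05],down(psi))
print(ctrl.move_l(g,feed=.08,until_force=12), ctrl.state()['tcp_pos'])
ctrl.move_gripper(0.,40); s=ctrl.state(); print(s['gripper_width']*94,s['gripper_force'],s['tcp_pos'])
ctrl.move_l(g+[0,0,.09],feed=.12)
pc=np.array([.49005,-.1284]); ps=np.radians(-93.35)
ctrl.move_pose(np.r_[pc,.13],down(ps)); ctrl.pause(.3)
s=ctrl.state(); snap('wrist','w_hold')
im,c,P=cloud('w_hold'); Rt=R.from_rotvec(s['tcp_rot'])
L=Rt.inv().apply(P.reshape(-1,3)-s['tcp_pos']).reshape(P.shape); np.save('pics/L.npy',L)
m=(abs(L[...,0])<.04)&(abs(L[...,1])<.0145)&(L[...,2]>-.01)&(L[...,2]<.03)
for k in comps(m,50): print(k.sum(),rect(L[k]),L[k].min(0).round(4),L[k].max(0).round(4),np.median(L[k],0).round(4))
print(s['t'],s['tcp_pos'],s['gripper_width']*94)
cv2.imwrite('pics/hold.png',cv2.imread('pics/w_hold.png')[100:340,100:420])
E
```

```text
False [ 0.47575933 -0.29640902  0.02470552]
30.6859448795307 40.00030159950256 [ 0.47569733 -0.29633693  0.02461028]
4819 (array([-0.5,  0. ]), array([52.2, 29. ]), 0.0) [-0.0266 -0.0145  0.0028] [0.0256 0.0145 0.0215] [ 0.0031 -0.0002  0.0049]
10.9167 [ 0.49003996 -0.12850847  0.12997674] 30.723519348584997
```

View pics/hold.png

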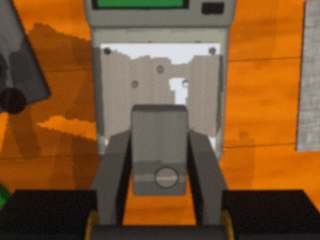

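The bar is held level and square between the fingers, with the spot at (166,176) on the robot side and about 0.5 mm off centre lengthwise. Now I'll lower it.

```bash
python3 - <<'E'
from h import *
ps=np.radians(-93.35); u=-np.array([np.sin(ps),-np.cos(ps)])  # tool x
pc=np.array([.49005,-.1284])+.0005*u; print(u)
ctrl.move_l(np.r_[pc,.066],feed=.1)
print(ctrl.move_l(np.r_[pc,.0525],feed=.02,until_force=8)); s=ctrl.state(); print(s['tcp_pos'],s['contact_force'],s['t'])
E
```

```text
[ 0.9982912  -0.05843522]
True
[ 0.49042538 -0.12838954  0.05357655] [-1.96111371 -1.50564592  6.18456615] 12.3583
```

Contact came at TCP z = 0.0536, which is the seated height. I'll release and check.

```bash
python3 - <<'E'
from h import *
ctrl.move_gripper(.55)
p=ctrl.state()['tcp_pos']; ctrl.move_l(p+[0,0,.05],feed=.12)
ctrl.move_pose(np.array([.45,-.09,.24]),down(np.radians(-90))); ctrl.pause(.2); snap('wrist','w_placed')
im,c,P=cloud('w_placed'); X,Y,Z=np.moveaxis(P,2,0)
reg=(abs(X-.489)<.045)&(abs(Y+.13)<.042)&(Z>.0425)&(Z<.06)
for k in comps(reg,50): 
    A=np.c_[P[k][:,:2],np.ones(k.sum())]; print(k.sum(),rect(P[k]),np.median(Z[k]),np.linalg.lstsq(A,P[k][:,2],rcond=None)[0])
    im2=im.copy(); hsv=cv2.cvtColor(im,cv2.COLOR_RGB2GRAY); np.save('pics/k.npy',k)
print(ctrl.state()['t'])
v,u=np.argwhere(k).mean(0).astype(int); cv2.imwrite('pics/pl.png',cv2.resize(cv2.imread('pics/w_placed.png')[max(v-50,0):v+50,u-65:u+65],None,fx=5,fy=5,interpolation=cv2.INTER_CUBIC)); print(u,v)
E
```

```text
1467 (array([ 489.5, -127.6]), array([31.1, 52.2]), 86.5) 0.0486215508073789 [-0.00664574 -0.01029287  0.05050104]
14.3583
294 139
```

View pics/pl.png

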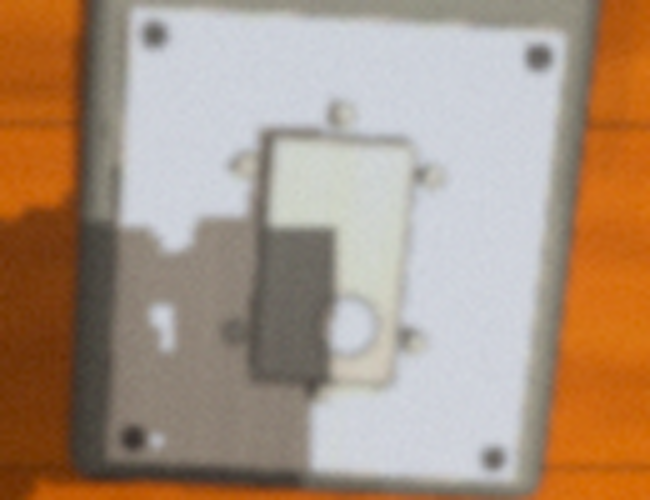

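The bar sits flat and square inside all six pins, with the spot at crop (352,326). Next, the probe axis from the stand view's depth.

```bash
python3 - <<'E'
from h import *
_,_,c=load('w_placed'); print('spot',onplane(c,[(299.4,154.2)],.048))
im,c,P=cloud('w_stand'); X,Y,Z=np.moveaxis(P,2,0)
reg=(abs(X-.50)<.06)&(abs(Y-.005)<.035)&(Z<.17)&(Z>.06)
Q=P[reg]
for yaw in(14.4,):
    a=np.radians(yaw); ex=np.array([np.cos(a),np.sin(a),0]); ey=np.array([-np.sin(a),np.cos(a),0]); ez=-np.sin(.35)*ex+np.cos(.35)*np.array([0,0,1.]); fx=np.cross(ey,ez)
    for off in(10,18):
        M=np.r_[np.array([.5331,.0116])-off/1000*ex[:2],.066]
        L=(Q-M)@np.c_[fx,ey,ez]*1000
        T=L[L[:,2]>81]; G=L[(L[:,2]>15)&(L[:,2]<78)]
        print(off,M,'top',len(T),np.median(T[:,2]),T.min(0),T.max(0)); print('grip y',np.percentile(G[:,1],[1,99]),'x',np.percentile(G[:,0],[1,50,99]))
        for z in range(-10,90,10):
            k=L[(L[:,2]>=z)&(L[:,2]<z+10)]; 
            if off==18 and len(k): print(z,len(k),k.min(0).round(1)[:2],k.max(0).round(1)[:2])
E
```

```text
spot [[ 0.47538771 -0.1327918   0.048     ]]
10 [0.52341417 0.0091131  0.066     ] top 374 86.54732914210337 [-18.19961007 -10.14501547  81.02597975] [ 5.11344034  9.87234686 88.92697673]
grip y [-10.11220415   9.62999965] x [-11.84892878   4.23453402   5.4710294 ]
18 [0.5156655  0.00712358 0.066     ] top 325 83.99204129760241 [-10.68462837  -9.60552499  81.02765076] [12.3425689   9.22120471 86.18379427]
grip y [-10.10188756   9.59648383] x [-4.02734255 11.74881091 12.9813776 ]
-10 196 [  1.9 -12.4] [20.5 11.9]
0 91 [ -4.3 -12.2] [13.  12.3]
10 73 [-10.1 -10.2] [13.3  9.9]
20 97 [ -6.6 -10.1] [13.4 10.1]
30 89 [ -6.  -10.1] [13. 10.]
40 104 [ -4.4 -10.1] [13.   9.2]
50 101 [ -6.7 -10.1] [13.1 10. ]
60 112 [ -5.8 -10.1] [13.2  9.5]
70 125 [ -5.4 -10.1] [13.   9.9]
80 347 [-10.7 -10.1] [12.6  9.7]
```

```bash
python3 - <<'E'
from h import *
a=np.radians(14.4); ex=np.array([np.cos(a),np.sin(a),0]); ey=np.array([-np.sin(a),np.cos(a),0]); ez=-np.sin(.35)*ex+np.cos(.35)*np.array([0,0,1.]); fx=np.cross(ey,ez)
M=np.array([.5157,.0071,.066])+.0006*fx
rot=R.from_matrix(np.c_[fx,-ey,-ez]).as_rotvec()
ctrl.move_pose(M+.125*ez,rot); ctrl.pause(.1)
print(ctrl.move_l(M+.06*ez,feed=.1,until_force=12))
ctrl.move_gripper(0.,40); s=ctrl.state(); print(s['gripper_width']*94,s['gripper_force'],s['tcp_pos'],s['contact_force'])
ctrl.move_l(M+.125*ez,feed=.08); s=ctrl.state(); print(s['contact_force'],s['gripper_width']*94)
sp=np.array([.476,-.1316])
ctrl.move_pose(np.r_[sp+[-.0,.05],.20],down(np.radians(-90))); ctrl.pause(.3)
s=ctrl.state(); print(s['t'],s['contact_force']); np.save('pics/rot.npy',np.r_[s['tcp_pos'],s['tcp_rot']])
snap('wrist','w_probe'); snap('scene','s_probe')
im,c,P=cloud('w_probe'); Rt=R.from_rotvec(s['tcp_rot'])
L=Rt.inv().apply(P.reshape(-1,3)-s['tcp_pos']).reshape(P.shape)*1000
Q=L[(abs(L[...,0])<30)&(abs(L[...,1])<16)&(L[...,2]>-35)&(L[...,2]<120)]
for z in range(-30,120,10):
    k=Q[(Q[:,2]>=z)&(Q[:,2]<z+10)]
    if len(k): print(z,len(k),k.min(0).round(1)[:2],k.max(0).round(1)[:2],k[:,2].max().round(1))
cv2.imwrite('pics/pr.png',np.hstack([cv2.imread('pics/w_probe.png')[60:360,60:460],cv2.imread('pics/s_probe.png')[84:384,112:512]]))
E
```

```text
False
19.576195083090536 40.00010669231415 [0.49625006 0.00211756 0.122559  ] [-0.46148356 -0.00764432  0.84397552]
[-0.43237706 -0.3493506  -1.01544402] 19.611276343817813
18.1417 [ 1.07109036 -0.41613037 -1.39737652]
-30 2125 [-12.3 -15.9] [11.6 16. ] -20.0
-20 624 [ -8.2 -16. ] [11.9 15.9] -10.0
-10 512 [  5.9 -16. ] [11.5 15.9] -0.0
0 426 [  6.1 -16. ] [11.5 15.9] 10.0
10 334 [  5.8 -15.9] [11.6 15.9] 20.0
20 192 [  5.6 -10.6] [11.6  9.4] 29.9
30 199 [  6.2 -10.5] [11.6  9.4] 39.9
40 116 [  9.6 -10.7] [11.6  9.5] 48.0
50 132 [ -5.3 -12.7] [11.7 11.5] 58.4
70 32 [ 3.8 -5.6] [7.  5.1] 79.8
80 58 [ 1.9 -7.3] [6.6 6. ] 89.7
90 5 [ 4.9 -3.4] [6.  2.9] 94.5
```

View pics/pr.png

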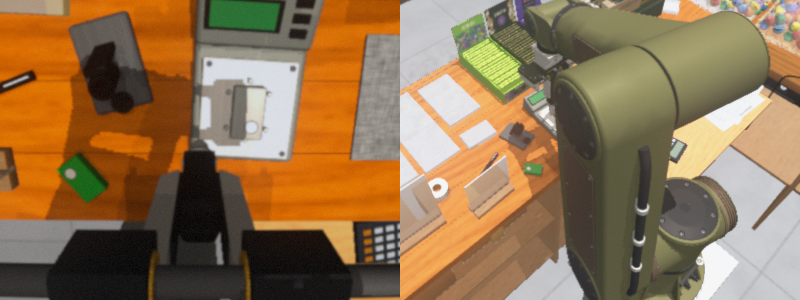

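The left image shows the probe held upright between the fingers, with the bar still seated and its spot at crop (251,127). The right image shows the stand empty and the green look-alike untouched. I'll refine the spot, then press while watching the force.

```bash
python3 - <<'E'
from h import *
im,d,c=load('w_probe'); print('eye',onplane(c,[(311,187)],.048)[0])
_,_,P=cloud('w_probe'); X,Y,Z=np.moveaxis(P,2,0)
k=(abs(X-.489)<.045)&(abs(Y+.13)<.042)&(Z>.0425)&(Z<.06); kb=max(comps(k,50),key=lambda q:q.sum()); print(rect(P[kb]),P[kb][:,2].mean())
for f,g in(('w_probe',kb),('w_placed',np.load('pics/k.npy'))):
    im,_,c=load(f); b=im[...,2].astype(int)-im[...,0]  # spot is bluish against warm silver
    vals=b[g]; t=np.median(vals); m=cv2.morphologyEx((g&(b>t+8)).astype(np.uint8),cv2.MORPH_OPEN,np.ones((3,3)))
    for q in comps(m,20):
        v,u=np.argwhere(q).mean(0); W=onplane(c,[(u,v)],.048)[0]; print(f,q.sum(),u,v,W.round(4),rect(onplane(c,np.argwhere(q)[:,::-1],.048)))
E
```

```text
eye [ 0.47582446 -0.13153659  0.048     ]
(array([ 489.6, -127.6]), array([31.3, 52.1]), 86.4) 0.04851896036356919
w_probe 131 310.89312977099235 186.9618320610687 [ 0.4759 -0.1314  0.048 ] (array([ 475.8, -131.5]), array([12.2, 11.7]), 2.3)
w_placed 75 303.44 125.05333333333333 [ 0.5059 -0.136   0.048 ] (array([ 506. , -136.6]), array([12.4,  6.2]), 1.9)
w_placed 77 298.7012987012987 153.7792207792208 [ 0.4758 -0.132   0.048 ] (array([ 475.6, -132.4]), array([10.7,  8.5]), 0.1)
```

```bash
python3 - <<'E'
from h import *
xy=np.array([.4763,-.1314]); rot=down(np.radians(-90))
ctrl.move_pose(np.r_[xy,.172],rot); ctrl.pause(.4)
def f():
    v=[]
    for _ in range(6): ctrl.pause(.03); v.append(ctrl.state()['contact_force'])
    return np.mean(v,0)
f0=f(); print(ctrl.state()['tcp_pos'],f0)
for z in np.arange(.164,.150,-.001):
    ctrl.move_l(np.r_[xy,z],feed=.02); ctrl.pause(.05); d=f()-f0; print(round(z,4),d.round(2),ctrl.state()['tcp_pos'][2].round(4))
    if d[2]>2.6: break
print(ctrl.state()['t'])
E
```

```text
[ 0.47632776 -0.1313194   0.1720745 ] [-0.07756125 -0.37242126 -1.00442807]
0.164 [0.16 0.73 0.42] 0.1641
0.163 [ 0.13  0.69 -0.02] 0.163
0.162 [ 0.26  0.73 -0.11] 0.162
0.161 [-0.35  0.24  0.02] 0.161
0.16 [-0.2  0.7  0.2] 0.16
0.159 [-0.15  0.38 -0.45] 0.159
0.158 [0.05 0.03 0.26] 0.158
0.157 [-0.17  0.35  1.6 ] 0.157
0.156 [0.07 0.42 2.23] 0.156
0.155 [-0.13  0.42  2.37] 0.1551
0.154 [-0.29  0.85  3.07] 0.1541
24.9833
```

The force starts at z of about 0.158 and reads 3.1 N at 0.154, which is about 4 mm of the 8 mm travel, as expected. One last look before handing in.

```bash
python3 - <<'E'
from h import *
snap('wrist','w_end'); snap('top','t_end'); s=ctrl.state(); print(s['gripper_width']*94,s['gripper_force'],s['contact_force'])
a=cv2.imread('pics/w_end.png')[60:360,60:460]; b=cv2.resize(cv2.imread('pics/t_end.png')[130:235,190:330],(400,300))
cv2.imwrite('pics/end.png',np.hstack([a,b]))
im,c,P=cloud('w_end'); X,Y,Z=np.moveaxis(P,2,0)
k=(abs(X-.489)<.045)&(abs(Y+.13)<.042)&(Z>.0425)&(Z<.054); kb=max(comps(k,50),key=lambda q:q.sum()); print(rect(P[kb]),P[kb][:,2].mean())
E
```

```text
20.01841929646601 40.000483989715576 [ 0.65087546 -0.82646178  2.38282199]
(array([ 489.7, -127.7]), array([31. , 51.8]), 86.7) 0.04854718513363794
```

View pics/end.png

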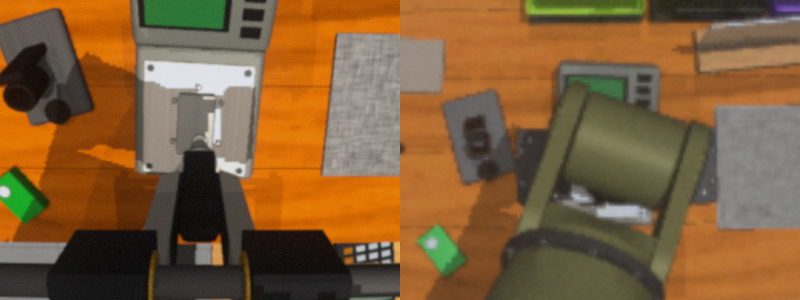

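The probe stands on the near end of the bar at crop (200,145). The bar hasn't moved, and nothing else in view is disturbed. Handing in.

```bash
python3 -c "
from rig import ctrl
print(ctrl.sign_off())"
```

```text
the job is handed in; nothing more can be done
None
```

I've handed the job in at about 25 s: the large bar lies flat between the six pins with its filed spot up, and the probe is held upright on the spot with its tip pushed in about 4 of 8 mm (about 3 N).

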